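# Press a canister lid home with the trigger clamp, then release it

### The job

Seal the canister lying in the lid press: squeeze the clamp's trigger again and again until the moving jaw has walked onto the lid and pushed it fully home, feeling for the stop and never loading the lid with more than 16 N. Then hold the release tab down until the jaw has sprung all the way back, and leave the sealed canister lying in its cradle. Work the clamp by its trigger and tab only, without pushing the jaw, bar or canister by hand, and leave the other things on the worktop alone.

Things in the scene. Friction and masses are not known exactly. Their poses are not given: they have to be found in the camera images.
- press: Fixed lid press: wooden board 105 x 360 x 18 mm with a cradle and an upturned bar clamp. Origin on the worktop under the handle/trigger gap; +z up, +y along the clamp from jaws to tab (board y -246 to +114 mm). Along +y: moving jaw, canister, fixed jaw (plate 50 mm wide, y -70 to -60, top z 106), trigger, handle, release tab. Black housing 42 mm wide, y -55 to +95, top z 60.
- handle_back (a point): Point on the outer (+y) face of the handle, a fixed upright black post 28 (x) x 16 (y) mm, y +10 to +26 in the press's frame, top at z 145 mm; the point is at z 125 mm on the clamp's middle plane, where one finger can bear. Nothing else stands within 30 mm of the outer faces of handle and trigger above z 106 mm.
- trigger_front (a point): Point on the trigger's outer (-y) face, z 125 mm; at rest 56 mm from handle_back, 36 mm when squeezed. One finger bears here. Ratchet: after 1 mm of slack the bar moves 0.6 mm per mm of trigger; a full squeeze (18.5 mm or more) brings two 5 mm teeth, 10 to 12 mm of jaw. On letting go the bar falls back to the last tooth passed and is held there.
- trigger (a joint): Grey upright trigger, 24 x 12 mm, top z 142 mm, sliding in +y towards the handle: 0 (sprung out) to 0.020 m (at its stop). Let it spring fully out between squeezes. Unloaded it takes 4 to 7 N. A load F on the lid adds 0.6 F: 8 to 11.5 N at the trigger while the lid slides in (uneven, as teeth pass), 12 to 13.5 N when some 11 N bear on the seated lid, about 15 N at the lid's limit.
- tab (a joint): Release tab: a steel plate 26 x 22 mm on the rear end of the housing, pressed straight down: 0 (up) to 0.008 m (down). It springs up by itself and takes 1 to 5 N. From about 5 mm down it frees the bar, which a weak spring drives open within 1 s; hold it down till then.
- tab_top (a point): Middle of the tab's upper face, z 88 mm when up, 53 mm behind (+y of) the handle's outer face.
- bar: Steel bar 14 x 10 mm with teeth underneath (top at z 44 mm) and the moving jaw at its -y end (dark plate 36 mm wide, top at z 112 mm). Axes as the press; origin at the press origin when fully open, moving in +y by up to 52 mm as the jaw closes. It starts up to 10 mm closed.
- pad_face (a point): Middle of the face of the round sprung rubber pad on the moving jaw (30 mm diameter, gives about 1 mm for 9 N), z 80 mm. With the jaw fully open it lies at y -177.5 mm in the press's frame.
- canister: Loose round aluminium canister, 50 mm diameter, 70 mm long, lying along the press's y axis on two steel rods; origin at its middle (about 79 mm above the worktop), +y axis to its closed end, which faces the fixed jaw 2 to 10 mm away. It slides up to the fixed jaw when pushed. Pressed there, its origin lies at y -105 mm in the press's frame.
- lid (a joint): Plug lid of the canister, a pale wooden disc 47 mm diameter and 5 mm thick at the -y end: 0 (fully home, disc on the rim) to 0.010 m (standing proud, towards the moving jaw). It starts 5 to 8.5 mm proud, slides in stiffly at about 5 N and stays where it is pushed; more than 16 N spoils it.
- lid_face (a point): Middle of the lid's outer face, which the pad meets; 40 mm from the canister's origin when the lid is home.
- tin_plain: Plain tin, 66 mm across, 67 mm high, bystander; origin under its middle.
- spice_jar_1: Spice jar with red cap, 45 mm across, 106 mm high, bystander; origin under its middle.
- mill_3: Small clear salt shaker with grey top, 44 mm across, 90 mm high, bystander; origin under its middle.
- lemon_1: Lemon, 78 x 55 x 56 mm, bystander; origin under its middle.

How it is judged:
By the outcome, as a careful person would: the job done as asked, in the order asked, and still so for the second after the job is handed in, with the robot touching nothing.
It also fails if it takes over 58 s, if anything falls off the work surface, if the arm or the gripper's body presses on something with over 40 N, if the wrist force passes 120 N, or if a joint passes its speed limit or range.

### The arm

A 6-joint arm with a two-finger parallel gripper is mounted at the origin on a cart in front of the work surface, level with it; the furniture and walls round the work are solid. World frame = base frame: x ahead of the robot, y to its left, z up, the work surface at z = 0. Lengths are in m, angles in rad, forces in N, time in s.
With the tool pointing down it reaches from about 0.275 to 0.975 m from the base axis. Payload 8.4 kg.
Tool frame: the origin (TCP) lies at the very end of the fingers, on their centre line; the grasp point (between the pads) lies 19 mm behind it; z points along the fingers, y is the line along which they close (so a half turn about z gives the same grasp; the last joint's range is limited). The gripper opens to 92 mm and grips with 3 to 60 N. Pads are 20 mm wide; open, the fingers measure 128 mm over their backs; the gripper's body (75 mm by 189 mm) begins 69 mm behind the grasp point.
Start: joints at [1.14, 0.353, 1.633, -0, 1.155, -0.002], TCP at [0.26, 0.568, 0.215] pointing down, gripper open.
Joint ranges: [-2.63, 2.63], [-0.92, 2.1], [0.06, 2.66], [-1.3, 4.44], [0, 2.69], [-3.02, 3.02]. Speed limits (rad/s): [2.22, 2.22, 2.79, 3.14, 3.14, 3.14].

### API

Orientations are given as a 3x3 rotation matrix whose columns are the frame's x, y, z axes.
In Python, from rig import bot, optics, workorder gives the robot as it stands.
- The arm moves only by the shell command python3 -m jog [OPENING], which reads ROWS from standard input. ROWS is 1 to 12 rows, parted by semicolons, with the numbers parted by commas; each row has 6 numbers: dx, dy, dz in m, then a rotation vector rx, ry, rz in rad; each row shifts and turns the commanded pose from where the row before left it, along the tool's axes as they then stand; what a row does not reach is not made up. A row lasts 1/12 s, in which the tool goes at most 0.0417 m and 0.125 rad, less where a joint would pass 70% of its speed; a pose out of reach is approached as far as the arm can. OPENING is the finger opening in m, set as the command begins (- or left out keeps the last). The fingers move at their own pace and stop on an object; the grip force is fixed at half the most. Time passes only in rows, so rows that do not move let the fingers close. It prints the time, the measured TCP pose, the force, the opening and the grip force at its end. Input that does not fit is refused with a message, and nothing moves.
- bot.get_obs(): the state, without advancing time (a new reading comes with each control period).
- optics.read_camera(name): name is "scene" or "top" or "wrist"; returns a dict with "color" (384x512x3 uint8, red, green, blue), "K" (3x3 intrinsics, pixels), "R" (3x3) and "t" (3): a world point X has camera coordinates R X + t; the wrist camera has in their place "tool_from_camera" (4x4, takes a point from camera to tool coordinates, whose origin is the TCP and whose axes are the flange's). Camera axes: x right, y down, z forward; pixel columns grow to the right and rows downward; lengths in m; the calibration is good to about 2 mm. A picture is of the moment at which its call begins: read the wrist's pose just before it. There is no depth.
- workorder.hand_in(): hands the job in; it is judged then, once.
The state is a dict: "clock": time; "qpos": joint angles; "joint_vel": joint speeds; "joint_torque": joint torques, N m; "position": TCP position; "orientation": TCP orientation; "force": force on the tool from outside, world axes, zero at the start; "moment": the same for the moment, N m; "finger_gap": finger opening in m; "gripper_force": force on a finger pad.
Only numpy, scipy, OpenCV 4.12 (cv2) and the standard library are available. Lean on these libraries where they do the work, as an engineer would, in place of code of your own. Each camera call takes 0.05 s, during which the arm holds its last target. There are 200 camera calls.

## Working session

There is one attempt and no reset: what is moved stays moved. The work goes in short steps, Python scripts to look and compute and a shell command to move; the robot and the scene stay as the last step left them, time stands still between calls to the robot, and variables do not carry over. Pictures are saved under pics/ and viewed, at most 10 in all, crops included, and the job is handed in when it is done.

```bash
ls; mkdir -p pics; python3 - <<'E'
from rig import bot, optics
import cv2,numpy as np
o=bot.get_obs();print({k:np.round(v,3).tolist() for k,v in o.items()})
for n in("scene","top"):
    c=optics.read_camera(n);cv2.imwrite(f"pics/{n}0.png",c["color"][:,:,::-1]);np.savez(f"pics/{n}0.npz",**c)
    print(n,c["K"].tolist(),(-c["R"].T@c["t"]).round(3),c["R"].round(3).tolist())
a=cv2.imread("pics/scene0.png");b=cv2.imread("pics/top0.png")
E
```

```text
pics
{'clock': 0.0, 'qpos': [1.14, 0.354, 1.634, 0.0, 1.155, -0.002], 'joint_vel': [-0.0, -0.0, 0.001, 0.0, -0.001, -0.001], 'joint_torque': [0.001, -59.383, -33.423, 0.07, 0.023, -0.0], 'position': [0.26, 0.568, 0.214], 'orientation': [[-0.909, 0.416, -0.001], [0.416, 0.909, -0.001], [0.0, -0.001, -1.0]], 'force': [-0.085, -0.053, -0.903], 'moment': [0.015, 0.016, -0.016], 'gripper_force': 0.0, 'finger_gap': 0.092}
scene [[371.78467294282086, 0.0, 256.49848004280364], [0.0, 371.78467294282086, 192.3365255633529], [0.0, 0.0, 1.0]] [-0.02  -0.615  0.928] [[0.705, -0.709, 0.008], [-0.498, -0.503, -0.706], [0.505, 0.494, -0.708]]
top [[441.86164400267006, 0.0, 251.41315427277056], [0.0, 441.86164400267006, 191.43386765175978], [0.0, 0.0, 1.0]] [ 0.472 -0.009  1.427] [[0.013, -1.0, 0.004], [-0.997, -0.014, -0.071], [0.071, -0.003, -0.997]]
```

View pics/scene0.png

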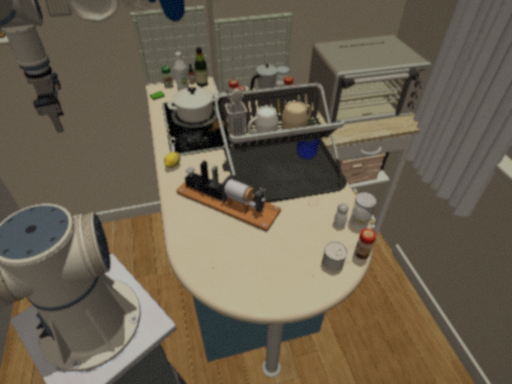

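View pics/top0.png

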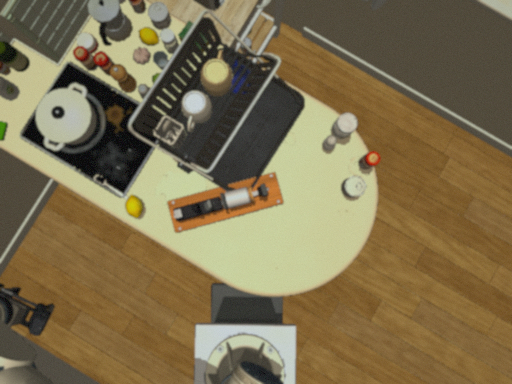

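Top view: the board is the orange rectangle, around (170–283, 175–230), with the clamp housing at its left end, the canister at (238,198) and the moving jaw near (262,192). The lemon is at (135,206). In the scene view the handle and trigger are at about (205,170).

```bash
cat > h.py <<'E'
import numpy as np,cv2
def ray(c,uv,z):
    uv=np.atleast_2d(uv).astype(float)
    d=np.c_[uv,np.ones(len(uv))]@np.linalg.inv(c["K"]).T@c["R"]
    o=-c["R"].T@c["t"]
    return o+d*((z-o[2])/d[:,2])[:,None]
def proj(c,X):
    p=(np.atleast_2d(X)@c["R"].T+c["t"])@c["K"].T
    return p[:,:2]/p[:,2:]
def two(c1,u1,c2,u2):
    P=[c["K"]@np.c_[c["R"],c["t"]] for c in(c1,c2)]
    X=cv2.triangulatePoints(P[0],P[1],np.float64(u1).reshape(2,1),np.float64(u2).reshape(2,1))
    return (X[:3]/X[3]).ravel()
E
python3 - <<'E'
from h import *
for n,roi in(("top",(160,165,130,75)),("scene",(165,160,125,80))):
    c=np.load(f"pics/{n}0.npz");x,y,w,h=roi
    hsv=cv2.cvtColor(c["color"],cv2.COLOR_RGB2HSV)
    m=cv2.inRange(hsv,(5,110,60),(20,255,255));k=np.zeros_like(m);k[y:y+h,x:x+w]=m[y:y+h,x:x+w]
    pts=cv2.findNonZero(k)[:,0]
    W=ray(c,pts,.018)[:,:2].astype(np.float32)
    r=cv2.minAreaRect(W);b=cv2.boxPoints(r);print(n,len(pts),r,b.round(4).tolist())
    cv2.imwrite(f"pics/{n}crop.png",cv2.resize(c["color"][y:y+h,x:x+w,::-1],None,fx=5,fy=5,interpolation=cv2.INTER_CUBIC))
    np.save(f"pics/{n}b.npy",b)
a=cv2.imread("pics/topcrop.png");b=cv2.imread("pics/scenecrop.png")
E
```

```text
top 2316 ((0.5386010408401489, 0.0702647715806961), (0.10645465552806854, 0.35662585496902466), 16.189876556396484) [[0.43779999017715454, 0.22669999301433563], [0.5371999740600586, -0.11580000072717667], [0.6394000053405762, -0.08609999716281891], [0.5400000214576721, 0.2563000023365021]]
scene 1558 ((0.5349287390708923, 0.11408987641334534), (0.14460083842277527, 0.449981689453125), 16.58157730102539) [[0.40139999985694885, 0.3091000020503998], [0.5297999978065491, -0.12219999730587006], [0.66839998960495, -0.08089999854564667], [0.5400000214576721, 0.35040000081062317]]
```

View pics/topcrop.png

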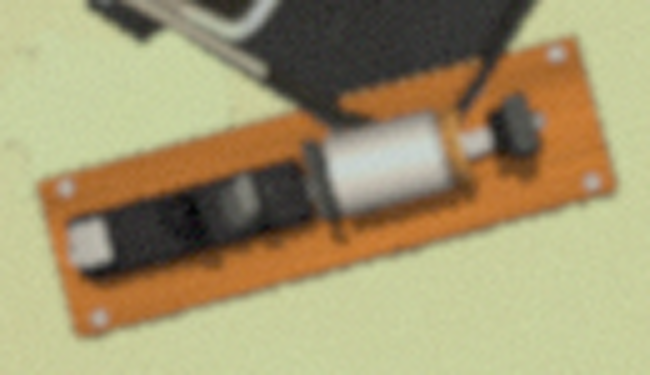

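View pics/scenecrop.png

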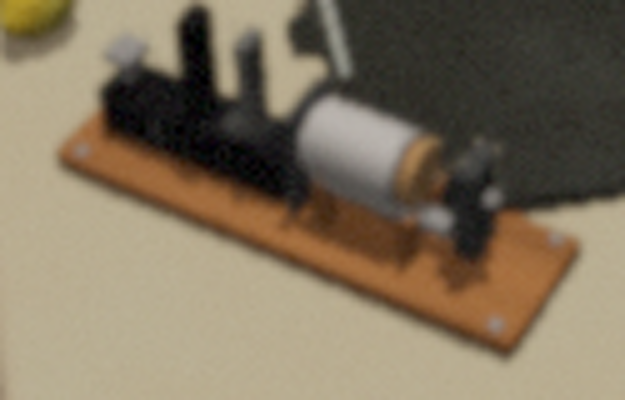

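Board matches 105×360 mm at z 18. Next I'll check the raised features against the two-view triangulation.

```bash
cat >> h.py <<'E'
yp=np.array([-.2788,.9603,0]);xp=np.array([.9603,.2788,0]);zp=np.array([0,0,1.])
O=np.array([.5386,.0703,0])+.066*yp
Rp=np.c_[xp,yp,zp]
E
python3 - <<'E'
from h import *
t=np.load("pics/top0.npz");s=np.load("pics/scene0.npz")
tc=lambda u,v:(np.array([u,v])-2)/5+(160,165)
sc=lambda u,v:(np.array([u,v])-2)/5+(165,160)
print("O",O)
for n,a,b in(("tab",(92,243),(125,48)),("trigtop",(246,178),(248,37)),("screwL",(66,188),None),("screwNW",(99,318),(82,150)),("screwSE",(592,181),(556,237)),("screwSW",None,(496,324)),("screwNE",(556,54),None)):
    if a and b: X=two(t,tc(*a),s,sc(*b));print(n,(Rp.T@(X-O)*1000).round(1))
    if a: print('  top@18',(Rp.T@(ray(t,tc(*a),.018)[0]-O)*1000).round(1))
    if b: print('  scene@18',(Rp.T@(ray(s,sc(*b),.018)[0]-O)*1000).round(1))
for n,p in(("tabtop",(0,79,88)),("handletop",(0,18,145)),("trigtop",(0,-24,142)),("fixedjawtop",(0,-65,106))):
    X=O+Rp@(np.array(p)/1000.)
    print(n,X.round(4),((proj(t,X)[0]-(160,165))*5+2).round(),((proj(s,X)[0]-(165,160))*5+2).round())
from rig import bot
o=bot.get_obs();T=O+Rp@[0,.010,.20]
print("delta tool",o["orientation"].T@(T-o["position"]),T)
E
```

```text
O [0.5201992 0.1336798 0.       ]
tab [-1.4 77.8 87.3]
  top@18 [ 3.5 87.6 18. ]
  scene@18 [ 57.9 131.9  18. ]
trigtop [  7.1 -24.  134.4]
  top@18 [ 17.5 -17.6  18. ]
  scene@18 [112.2  59.8  18. ]
  top@18 [41.8 94.6 18. ]
screwNW [-43.6  95.3  17.8]
  top@18 [-43.7  95.4  18. ]
  scene@18 [-43.6  95.   18. ]
screwSE [ -37.1 -239.    97.2]
  top@18 [ -43.1 -230.1   18. ]
  scene@18 [  43.  -229.6   18. ]
  scene@18 [ -43.  -229.8   18. ]
  top@18 [  41.5 -229.8   18. ]
tabtop [0.4982 0.2095 0.088 ] [ 89. 242.] [126.  45.]
handletop [0.5152 0.151  0.145 ] [174. 212.] [193.  10.]
trigtop [0.5269 0.1106 0.142 ] [245. 193.] [248.  34.]
fixedjawtop [0.5383 0.0713 0.106 ] [317. 178.] [305.  96.]
delta tool [-0.41097686 -0.27910623  0.01427808] [0.5174112 0.1432828 0.2      ]
```

```bash
echo '-0.0343,-0.0233,0,0,0,0;-0.0343,-0.0233,0,0,0,0;-0.0343,-0.0233,0,0,0,0;-0.0343,-0.0233,0,0,0,0;-0.0343,-0.0233,0,0,0,0;-0.0343,-0.0233,0,0,0,0;-0.0343,-0.0233,0,0,0,0;-0.0343,-0.0233,0,0,0,0;-0.0343,-0.0233,0,0,0,0;-0.0343,-0.0233,0,0,0,0;-0.0343,-0.0233,0,0,0,0;-0.0343,-0.0233,0.0143,0,0,0' | python3 -m jog && echo '0,0,0,0,0,-0.119;0,0,0,0,0,-0.119;0,0,0,0,0,-0.119;0,0,0,0,0,-0.119;0,0,0,0,0,-0.119;0,0,0,0,0,-0.119;0,0,0,0,0,0;0,0,0,0,0,0' | python3 -m jog
cat >> h.py <<'E'
def rel():
    from rig import bot
    o=bot.get_obs();q=Rp.T@(o["position"]-O)*1000
    print("t",round(o["clock"],2),"press mm",q.round(1),"F",(Rp.T@o["force"]).round(2),"gap",round(o["finger_gap"]*1e3,1),o["gripper_force"],"Rrel",(Rp.T@o["orientation"]).round(3).tolist(),"q",np.round(o["qpos"],2))
    return o
E
python3 - <<'E'
from h import *
o=rel()
from rig import optics
c=optics.read_camera("wrist");cv2.imwrite("pics/w1.png",c["color"][:,:,::-1]);print(c["tool_from_camera"].round(3).tolist())
np.savez("pics/w1.npz",pos=o["position"],ori=o["orientation"],**c)
E
```

```text
clock: 1.1
position: [0.519, 0.143, 0.2029]
orientation: [[-0.909, 0.416, 0.004], [0.416, 0.909, 0.001], [-0.003, 0.002, -1.0]]
force: [0.2, 1.1, 0.3]
finger_gap: 0.0918
gripper_force: 0.0
clock: 1.77
position: [0.5167, 0.1447, 0.2008]
orientation: [[-0.961, -0.278, -0.0], [-0.278, 0.961, -0.0], [0.0, 0.0, -1.0]]
force: [0.9, 0.7, 1.3]
finger_gap: 0.0917
gripper_force: 0.0
t 1.77 press mm [ -0.3  11.6 200.8] F [1.11 0.42 1.29] gap 91.7 0.0 Rrel [[-1.0, 0.001, -0.0], [0.001, 1.0, 0.0], [0.0, 0.0, -1.0]] q [ 0.27  0.23  1.84  0.    1.07 -1.58]
[[0.0, -0.964, -0.266, 0.075], [1.0, 0.0, 0.001, 0.001], [-0.001, -0.266, 0.964, -0.169], [0.0, 0.0, 0.0, 1.0]]
```

View pics/w1.png

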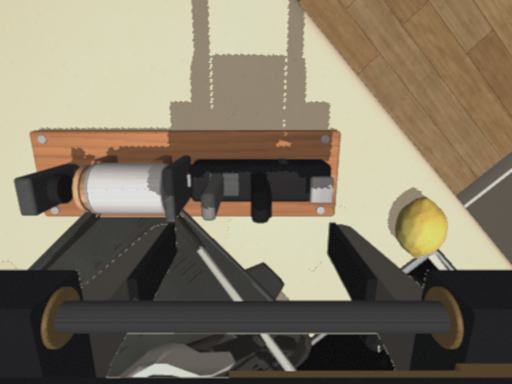

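Wrist view: trigger at about (210,212), handle at (261,215) and tab at (321,188), all lying between the two fingers along tool y. Now to confirm these positions.

```bash
python3 - <<'E'
from h import *
w=np.load("pics/w1.npz");M=w["tool_from_camera"]
Rc=w["ori"]@M[:3,:3];o=w["pos"]+w["ori"]@M[:3,3]
c=dict(K=w["K"],R=Rc.T,t=-Rc.T@o)
for n,p in(("tab",(0,79,88)),("handle back top edge",(0,26,145)),("handle front",(0,10,145)),("trig front",(0,-30,142)),("trig back",(0,-18,142)),("screw",(43,95,18)),("screw",(-43,-230,18)),("screw",(-43,95,18))):
    print(n,proj(c,O+Rp@(np.array(p)/1000.))[0].round(1))
for n,uv,z in(("tab",(321,188),.088),("screw r",(325.5,139.5),.018),("screw r2",(320,211),.018),("screw l",(42,139.5),.018),("handle",(261,215),.145),("trig",(210,212),.142)):
    print(n,(Rp.T@(ray(c,uv,z)[0]-O)*1000).round(1))
x=w["color"][190:230,190:290,::-1];cv2.imwrite("pics/w1c.png",cv2.resize(x,None,fx=7,fy=7,interpolation=cv2.INTER_CUBIC))
E
```

```text
tab [320.9 190.9]
handle back top edge [269.2 209.7]
handle front [248.7 209.8]
trig front [198.1 208.6]
trig back [213.3 208.6]
screw [319.3 210.1]
screw [ 40.3 139.2]
screw [323.6 139. ]
tab [-2.9 78.9 88. ]
screw r [-42.4  97.2  18. ]
screw r2 [44.1 96.  18. ]
screw l [ -42.7 -228.1   18. ]
handle [  4.3  19.6 145. ]
trig [  2.8 -20.7 142. ]
```

View pics/w1c.png

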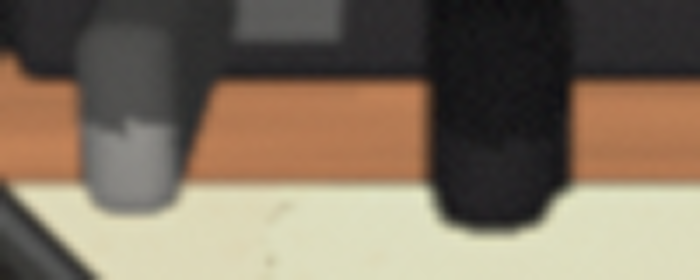

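```bash
echo '0,-0.004,0,0,0,0;0,0,0.030,0,0,0;0,0,0.030,0,0,0;0,0,0.030,0,0,0;0,0,0,0,0,0;0,0,0,0,0,0' | python3 -m jog >/dev/null; python3 -c "from h import *;rel()"
```

```text
t 2.32 press mm [ -1.2   7.4 110.2] F [-0.44  0.09  0.55] gap 92.0 0.0 Rrel [[-1.0, -0.001, -0.003], [-0.001, 1.0, -0.0], [0.003, -0.0, -1.0]] q [ 0.26  0.35  1.91 -0.    0.89 -1.59]
```

```bash
for i in 1; do echo '0,0.002,0,0,0,0;0,0.002,0,0,0,0;0,0,0,0,0,0' | python3 -m jog >/dev/null; python3 -c "from h import *;rel()"; echo '0,0.002,0,0,0,0;0,0.002,0,0,0,0;0,0,0,0,0,0' | python3 -m jog >/dev/null; python3 -c "from h import *;rel()"; done
```

```text
t 2.57 press mm [  1.2  11.9 112.8] F [0.25 0.24 0.24] gap 91.9 0.0 Rrel [[-1.0, -0.002, 0.003], [-0.002, 1.0, 0.0], [-0.003, 0.0, -1.0]] q [ 0.27  0.34  1.91  0.    0.89 -1.59]
t 2.82 press mm [  0.2  15.9 111.6] F [-0.59 -0.38  0.37] gap 92.3 0.0 Rrel [[-1.0, -0.003, 0.001], [-0.003, 1.0, 0.0], [-0.001, 0.0, -1.0]] q [ 0.28  0.34  1.91  0.    0.88 -1.58]
```

```bash
cat >> h.py <<'E'
def r():
    from rig import bot
    a=[]
    o=bot.get_obs();q=Rp.T@(o["position"]-O)*1000
    print(round(o["clock"],2),q.round(1),"Fy",(Rp.T@o["force"]).round(1)[1],round(o["finger_gap"]*1e3,1),round(float(o["gripper_force"]),1))
E
echo '0,0.001,0,0,0,0;0,0.001,0,0,0,0;0,0,0,0,0,0' | python3 -m jog >/dev/null; python3 -c "from h import *;r()"
echo '0,0.001,0,0,0,0;0,0.001,0,0,0,0;0,0,0,0,0,0' | python3 -m jog >/dev/null; python3 -c "from h import *;r()"
echo '0,0.002,0,0,0,0;0,0.002,0,0,0,0;0,0,0,0,0,0' | python3 -m jog >/dev/null; python3 -c "from h import *;r()"
```

```text
3.07 [1.000e-01 1.730e+01 1.112e+02] Fy -3.1 91.9 1.5
3.32 [1.000e-01 1.910e+01 1.112e+02] Fy -4.6 91.8 2.7
3.57 [1.000e-01 2.320e+01 1.112e+02] Fy -5.6 92.0 2.6
```

```bash
echo '0,0.003,0,0,0,0;0,0.003,0,0,0,0;0,0,0,0,0,0' | python3 -m jog >/dev/null; python3 -c "from h import *;r()"
echo '0,0.002,0,0,0,0;0,0.002,0,0,0,0;0,0.001,0,0,0,0;0,0,0,0,0,0' | python3 -m jog >/dev/null; python3 -c "from h import *;r()"
echo '0,0.001,0,0,0,0;0,0,0,0,0,0' | python3 -m jog >/dev/null; python3 -c "from h import *;r()"
```

```text
3.82 [1.000e-01 2.900e+01 1.112e+02] Fy -7.0 91.8 3.7
4.15 [1.000e-01 3.410e+01 1.112e+02] Fy -5.7 91.7 2.9
4.32 [1.000e-01 3.490e+01 1.111e+02] Fy -5.6 92.2 3.3
```

```bash
echo '0,0.0007,0,0,0,0;0,0,0,0,0,0' | python3 -m jog >/dev/null; python3 -c "from h import *;r()"
echo '0,0.0006,0,0,0,0;0,0,0,0,0,0' | python3 -m jog >/dev/null; python3 -c "from h import *;r()"
```

```text
4.48 [1.000e-01 3.550e+01 1.112e+02] Fy -7.4 92.1 3.7
4.65 [1.000e-01 3.600e+01 1.112e+02] Fy -8.2 91.9 3.8
```

```bash
echo '0,-0.008,0,0,0,0;0,-0.008,0,0,0,0;0,-0.006,0,0,0,0;0,0,0,0,0,0;0,0,0,0,0,0;0,0,0,0,0,0' | python3 -m jog >/dev/null; python3 - <<'E'
from h import *
r()
from rig import optics
c=optics.read_camera("top");np.savez("pics/t1.npz",**c)
a=np.load("pics/top0.npz")["color"]
f=lambda x:cv2.resize(x[170:225,200:290,::-1],None,fx=6,fy=6,interpolation=cv2.INTER_CUBIC)
cv2.imwrite("pics/t1.png",np.vstack([f(a)[:300],f(c["color"])[:300]]))
E
```

```text
5.15 [ -0.2  14.9 110.9] Fy -0.1 92.0 0.0
```

View pics/t1.png

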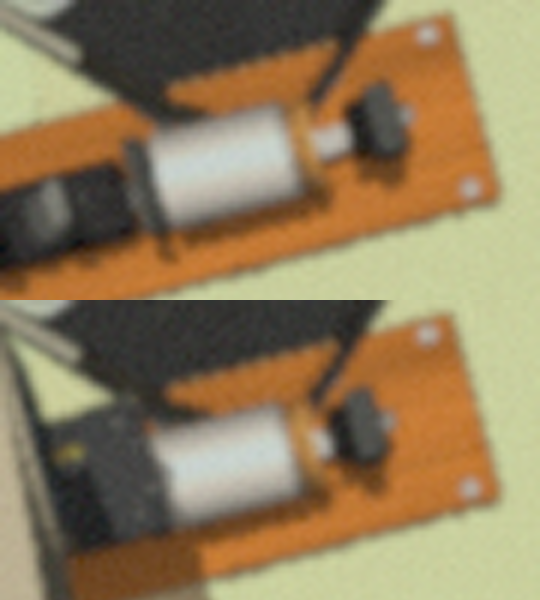

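```bash
echo '0,0.002,0,0,0,0;0,0.003,0,0,0,0;0,0.003,0,0,0,0;0,0,0,0,0,0' | python3 -m jog >/dev/null; python3 -c "from h import *;r()"
echo '0,0.003,0,0,0,0;0,0.003,0,0,0,0;0,0,0,0,0,0' | python3 -m jog >/dev/null; python3 -c "from h import *;r()"
echo '0,0.002,0,0,0,0;0,0.002,0,0,0,0;0,0.001,0,0,0,0;0,0,0,0,0,0' | python3 -m jog >/dev/null; python3 -c "from h import *;r()"
echo '0,0.0015,0,0,0,0;0,0,0,0,0,0' | python3 -m jog >/dev/null; python3 -c "from h import *;r()"
echo '0,0.0007,0,0,0,0;0,0,0,0,0,0' | python3 -m jog >/dev/null; python3 -c "from h import *;r()"
```

```text
5.53 [ -0.2  22.8 110.9] Fy -5.2 92.0 2.5
5.78 [ -0.2  28.6 110.9] Fy -5.8 91.8 3.3
6.12 [ -0.2  33.4 110.9] Fy -7.3 91.8 3.5
6.28 [ -0.2  34.8 110.9] Fy -6.9 92.0 3.7
6.45 [ -0.2  35.3 110.9] Fy -7.3 91.6 4.1
```

```bash
echo '0,0.0007,0,0,0,0;0,0,0,0,0,0' | python3 -m jog >/dev/null; python3 -c "from h import *;r()"
echo '0,-0.008,0,0,0,0;0,-0.008,0,0,0,0;0,-0.006,0,0,0,0;0,0,0,0,0,0;0,0,0,0,0,0;0,0,0,0,0,0' | python3 -m jog >/dev/null; python3 - <<'E'
from h import *
r()
from rig import optics
c=optics.read_camera("top");np.savez("pics/t2.npz",**c)
s=optics.read_camera("scene");np.savez("pics/s2.npz",**s)
f=lambda x:cv2.resize(x[:,:,::-1],None,fx=6,fy=6,interpolation=cv2.INTER_CUBIC)
a=f(c["color"][170:220,200:290]);b=f(s["color"][170:220,195:285])
cv2.imwrite("pics/t2.png",np.vstack([a,b]))
E
```

```text
6.62 [ -0.2  35.9 110.9] Fy -8.6 91.6 4.4
7.12 [-1.00e-01  1.48e+01  1.11e+02] Fy 0.6 92.2 0.0
```

View pics/t2.png

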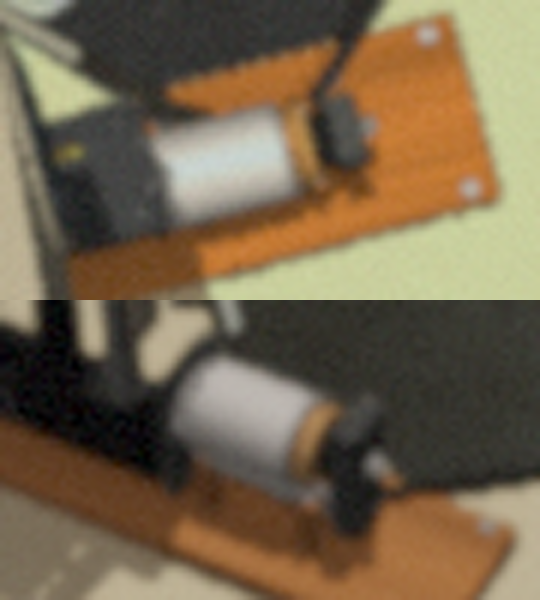

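The pad is now at the lid: crop (320,140) in the top half, with the jaw at (345,130). The next squeeze goes gently, with a force guard.

```bash
cat > g.py <<'E'
# guard: print state, exit 1 when the push reaches 11.8 N
from h import *
from rig import bot,optics
F=[];G=[]
for i in range(4):
    o=bot.get_obs();F.append((Rp.T@o["force"])[1]);G.append(o["gripper_force"])
    if i<3: optics.read_camera("wrist")
print(round(o["clock"],2),"y",((Rp.T@(o["position"]-O))[1]*1000).round(1),"Fy",round(np.mean(F),1),np.round(F,1),"grip",round(np.mean(G),1))
raise SystemExit(int(np.mean(F)<-11.8))
E
echo '0,0.002,0,0,0,0;0,0.002,0,0,0,0;0,0.002,0,0,0,0;0,0,0,0,0,0' | python3 -m jog >/dev/null; python3 g.py &&
echo '0,0.0015,0,0,0,0;0,0.0015,0,0,0,0;0,0,0,0,0,0' | python3 -m jog >/dev/null && python3 g.py &&
echo '0,0.0015,0,0,0,0;0,0.0015,0,0,0,0;0,0,0,0,0,0' | python3 -m jog >/dev/null && python3 g.py &&
echo '0,0.001,0,0,0,0;0,0.001,0,0,0,0;0,0,0,0,0,0' | python3 -m jog >/dev/null && python3 g.py &&
echo '0,0.001,0,0,0,0;0,0,0,0,0,0' | python3 -m jog >/dev/null && python3 g.py &&
echo '0,0.001,0,0,0,0;0,0,0,0,0,0' | python3 -m jog >/dev/null && python3 g.py
```

```text
7.7 y 20.2 Fy -6.4 [-7.  -6.2 -6.6 -6. ] grip 3.3
8.1 y 22.9 Fy -8.3 [-9.4 -8.2 -8.  -7.5] grip 4.2
8.5 y 25.9 Fy -8.1 [-8.4 -8.3 -8.2 -7.7] grip 4.1
8.9 y 27.7 Fy -10.1 [-10.7 -10.3  -9.6  -9.7] grip 4.7
9.22 y 28.6 Fy -9.9 [ -9.8 -10.3  -9.6  -9.8] grip 5.1
9.53 y 29.4 Fy -11.1 [-10.9 -10.4 -11.6 -11.6] grip 5.6
```

```bash

echo '0,0.0005,0,0,0,0;0,0,0,0,0,0' | python3 -m jog >/dev/null && python3 g.py &&
echo '0,0.0005,0,0,0,0;0,0,0,0,0,0' | python3 -m jog >/dev/null && python3 g.py &&
echo '0,0.0005,0,0,0,0;0,0,0,0,0,0' | python3 -m jog >/dev/null && python3 g.py
```

```text
9.85 y 30.0 Fy -10.0 [-10.2 -10.1  -9.4 -10.1] grip 5.0
10.17 y 30.6 Fy -9.8 [-10.  -10.3 -10.   -9.1] grip 4.8
10.48 y 31.1 Fy -9.4 [ -9.8  -9.3 -10.3  -8. ] grip 4.8
```

Still sliding; the bump to 11 N was a tooth passing.

```bash

echo '0,0.0007,0,0,0,0;0,0,0,0,0,0' | python3 -m jog >/dev/null && python3 g.py &&
echo '0,0.0007,0,0,0,0;0,0,0,0,0,0' | python3 -m jog >/dev/null && python3 g.py &&
echo '0,0.0006,0,0,0,0;0,0,0,0,0,0' | python3 -m jog >/dev/null && python3 g.py &&
echo '0,0.0006,0,0,0,0;0,0,0,0,0,0' | python3 -m jog >/dev/null && python3 g.py &&
echo '0,0.0006,0,0,0,0;0,0,0,0,0,0' | python3 -m jog >/dev/null && python3 g.py &&
echo '0,0.0006,0,0,0,0;0,0,0,0,0,0' | python3 -m jog >/dev/null && python3 g.py &&
echo '0,0.0006,0,0,0,0;0,0,0,0,0,0' | python3 -m jog >/dev/null && python3 g.py &&
echo '0,0.0005,0,0,0,0;0,0,0,0,0,0' | python3 -m jog >/dev/null && python3 g.py
```

```text
10.8 y 31.9 Fy -9.9 [-10.2  -9.9 -10.5  -9. ] grip 4.7
11.12 y 32.4 Fy -10.6 [-10.7 -10.2 -11.2 -10.2] grip 5.1
11.43 y 32.9 Fy -10.8 [-11.3 -11.1 -10.1 -10.7] grip 5.6
11.75 y 33.3 Fy -12.3 [-12.6 -11.6 -12.6 -12.5] grip 6.0
```

```bash
echo '0,0.0003,0,0,0,0;0,0,0,0,0,0' | python3 -m jog >/dev/null && python3 g.py; python3 - <<'E'
from h import *
from rig import optics
c=optics.read_camera("top");np.savez("pics/t3.npz",**c)
s=optics.read_camera("scene");np.savez("pics/s3.npz",**s)
f=lambda x:cv2.resize(x[:,:,::-1],None,fx=6,fy=6,interpolation=cv2.INTER_CUBIC)
a=f(c["color"][170:220,200:290]);b=f(s["color"][170:220,195:285])
cv2.imwrite("pics/t3.png",np.vstack([a,b]))
E
```

```text
12.07 y 33.5 Fy -12.4 [-13.2 -12.2 -12.  -12.1] grip 6.3
```

View pics/t3.png

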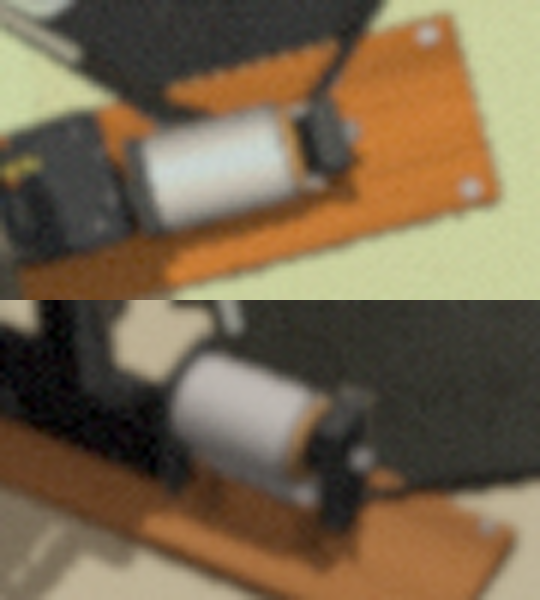

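The visible lid band has shrunk a lot, at crop (292,140). I'll measure it along the axis.

```bash
python3 - <<'E'
from h import *
ys=np.arange(-200,-118,.5)
def prof(n,z,xs):
    c=np.load(f"pics/{n}.npz");lab=cv2.cvtColor(c["color"],cv2.COLOR_RGB2LAB).astype(np.float32)
    out=0
    for x in xs:
        P=np.array([O+Rp@np.array([x,y,z])/1 for y in ys/1000.])
        uv=proj(c,P).astype(np.float32)
        out=out+cv2.remap(lab,uv[None,:,0].copy(),uv[None,:,1].copy(),cv2.INTER_LINEAR)[0]
    return out/len(xs)
for n in("top0","t2","t3","scene0","s2","s3"):
    p=prof(n,.1015 if n[0] in"t" else .096,np.arange(-4,5,2)/1000. if n[0]=="t" else np.arange(-17,-12,2)/1000.)
    b=p[:,2]-128;L=p[:,0]
    w=np.clip(b-8,0,None)
    i=np.argmax(np.where((ys>-170)&(ys<-135),b,0))
    h=b[i]/2;l=i
    while b[l]>h:l-=1
    k=i
    while b[k]>h:k+=1
    # dark jaw: extents L<90
    print(n,"yellow peak",round(float(b[i]),1),"band y",ys[l],ys[k],"area",round(float(np.sum(np.clip(b[max(0,i-30):i+30],0,None))*.5),0))
    print("  L",L[::8].astype(int).tolist());print("  b",b[::8].astype(int).tolist())
E
```

```text
top0 yellow peak 36.2 band y -155.5 -142.5 area 549.0
  L [119, 95, 90, 85, 63, 40, 50, 119, 167, 176, 174, 173, 164, 149, 158, 185, 206, 212, 212, 212, 210]
  b [8, 4, 3, 2, 3, 1, 4, 8, 12, 13, 13, 16, 30, 36, 23, 7, 3, 2, 2, 1, 2]
t2 yellow peak 37.7 band y -154.5 -141.0 area 529.0
  L [146, 147, 144, 142, 136, 118, 94, 90, 86, 62, 40, 64, 123, 149, 151, 169, 200, 211, 211, 212, 212]
  b [47, 46, 46, 33, 17, 10, 4, 2, 2, 2, 2, 11, 29, 37, 32, 12, 4, 2, 2, 2, 2]
t3 yellow peak 28.0 band y -148.5 -139.0 area 302.0
  L [146, 146, 145, 145, 146, 144, 139, 126, 97, 89, 88, 71, 44, 72, 134, 162, 188, 208, 212, 211, 212]
  b [46, 47, 48, 47, 47, 38, 20, 10, 4, 3, 3, 1, 2, 15, 27, 17, 5, 3, 2, 2, 1]
scene0 yellow peak 27.3 band y -176.5 -144.0 area 519.0
  L [37, 30, 30, 26, 29, 42, 73, 84, 76, 67, 74, 103, 128, 127, 126, 149, 169, 174, 175, 174, 174]
  b [2, 1, 0, 1, 1, 5, 14, 16, 14, 15, 16, 23, 27, 23, 13, 4, 3, 3, 3, 3, 3]
s2 yellow peak 26.7 band y -157.0 -141.5 area 423.0
  L [96, 113, 119, 117, 85, 39, 27, 27, 30, 31, 39, 73, 117, 130, 125, 137, 163, 176, 179, 178, 178]
  b [15, 11, 5, 2, 2, 0, 2, 0, 0, 1, 5, 15, 25, 26, 20, 8, 4, 3, 4, 3, 3]
s3 yellow peak 22.6 band y -150.0 -138.5 area 279.0
  L [85, 87, 82, 84, 106, 115, 86, 44, 30, 31, 31, 29, 38, 79, 120, 140, 160, 175, 177, 179, 179]
  b [16, 17, 15, 8, 3, 2, 1, 1, 0, 1, 0, 0, 4, 16, 22, 14, 5, 3, 3, 3, 3]
```

```bash
echo '0,0.0003,0,0,0,0;0,0,0,0,0,0' | python3 -m jog >/dev/null; python3 g.py
```

```text
12.48 y 33.8 Fy -12.7 [-12.7 -12.7 -12.7 -12.6] grip 6.5
```

```bash
echo '0,0.0003,0,0,0,0;0,0,0,0,0,0' | python3 -m jog >/dev/null; python3 g.py
```

```text
12.8 y 34.0 Fy -13.2 [-12.8 -13.3 -13.4 -13.2] grip 6.7
```

In the 12–13.5 N band. I'll let go and squeeze again to confirm the stop: a seated lid gives a steep rise with no sliding plateau.

```bash
echo '0,-0.007,0,0,0,0;0,-0.007,0,0,0,0;0,-0.006,0,0,0,0;0,0,0,0,0,0;0,0,0,0,0,0;0,0,0,0,0,0' | python3 -m jog >/dev/null; python3 g.py && 
echo '0,0.002,0,0,0,0;0,0.001,0,0,0,0;0,0,0,0,0,0' | python3 -m jog >/dev/null; python3 g.py &&
echo '0,0.0006,0,0,0,0;0,0,0,0,0,0' | python3 -m jog >/dev/null && python3 g.py &&
echo '0,0.0006,0,0,0,0;0,0,0,0,0,0' | python3 -m jog >/dev/null && python3 g.py &&
echo '0,0.0006,0,0,0,0;0,0,0,0,0,0' | python3 -m jog >/dev/null && python3 g.py &&
echo '0,0.0006,0,0,0,0;0,0,0,0,0,0' | python3 -m jog >/dev/null && python3 g.py &&
echo '0,0.0006,0,0,0,0;0,0,0,0,0,0' | python3 -m jog >/dev/null && python3 g.py &&
echo '0,0.0006,0,0,0,0;0,0,0,0,0,0' | python3 -m jog >/dev/null && python3 g.py &&
echo '0,0.0006,0,0,0,0;0,0,0,0,0,0' | python3 -m jog >/dev/null && python3 g.py &&
echo '0,0.0006,0,0,0,0;0,0,0,0,0,0' | python3 -m jog >/dev/null && python3 g.py
```

```text
13.45 y 16.1 Fy -0.1 [-0.3 -0.5  0.5 -0.1] grip 0.0
13.85 y 18.4 Fy -5.2 [-5.4 -5.  -5.5 -5.1] grip 2.5
14.17 y 18.8 Fy -5.9 [-6.  -5.9 -5.5 -6.3] grip 2.9
14.48 y 19.4 Fy -6.4 [-6.8 -6.  -6.8 -6. ] grip 3.1
14.8 y 19.9 Fy -6.5 [-6.4 -6.7 -6.2 -6.7] grip 3.3
15.12 y 20.4 Fy -6.9 [-6.6 -6.5 -7.6 -6.8] grip 3.5
15.43 y 21.1 Fy -5.9 [-5.9 -6.1 -6.4 -5.2] grip 3.1
15.75 y 21.8 Fy -5.2 [-5.1 -5.3 -4.8 -5.5] grip 2.9
16.07 y 22.4 Fy -6.4 [-6.5 -5.9 -6.3 -6.7] grip 3.0
16.38 y 22.9 Fy -6.7 [-6.5 -6.8 -6.4 -7.1] grip 3.4
```

```bash

echo '0,0.0005,0,0,0,0;0,0,0,0,0,0' | python3 -m jog >/dev/null && python3 g.py &&
echo '0,0.0005,0,0,0,0;0,0,0,0,0,0' | python3 -m jog >/dev/null && python3 g.py &&
echo '0,0.0005,0,0,0,0;0,0,0,0,0,0' | python3 -m jog >/dev/null && python3 g.py &&
echo '0,0.0005,0,0,0,0;0,0,0,0,0,0' | python3 -m jog >/dev/null && python3 g.py &&
echo '0,0.0005,0,0,0,0;0,0,0,0,0,0' | python3 -m jog >/dev/null && python3 g.py &&
echo '0,0.0005,0,0,0,0;0,0,0,0,0,0' | python3 -m jog >/dev/null && python3 g.py &&
echo '0,0.0005,0,0,0,0;0,0,0,0,0,0' | python3 -m jog >/dev/null && python3 g.py
```

```text
16.7 y 23.2 Fy -7.5 [-7.5 -7.1 -7.9 -7.5] grip 3.8
17.02 y 23.6 Fy -8.7 [-9.7 -8.7 -8.  -8.5] grip 4.2
17.33 y 24.0 Fy -8.9 [-8.9 -9.5 -8.3 -9.1] grip 4.5
17.65 y 24.3 Fy -9.6 [-10.  -10.6  -9.1  -8.7] grip 4.9
17.97 y 24.7 Fy -10.4 [-10.3 -10.7 -10.8  -9.8] grip 5.3
18.28 y 25.1 Fy -11.2 [-11.8 -11.8 -10.7 -10.6] grip 5.7
18.6 y 25.5 Fy -12.5 [-13.3 -13.2 -11.6 -11.8] grip 6.1
```

The force rises steeply from free to 12.5 N with no plateau, so the lid is home. Back off and go to the tab with the fingers closed.

```bash
echo '0,-0.006,0,0,0,0;0,-0.006,0,0,0,0;0,0,0,0,0,0;0,0,0,0,0,0;0,0,-0.030,0,0,0;0,0,-0.030,0,0,0;0,0,-0.005,0,0,0' | python3 -m jog >/dev/null; echo '0,0.022,0,0,0,0;0,0.022,0,0,0,0;0,0.020,0,0,0,0;0,0,0,0,0,0;0,0,0,0,0,0;0,0,0,0,0,0;0,0,0,0,0,0;0,0,0,0,0,0;0,0,0,0,0,0;0,0,0,0,0,0' | python3 -m jog 0.0; python3 -c "from h import *;rel()"
```

```text
clock: 20.02
position: [0.498, 0.2091, 0.176]
orientation: [[-0.96, -0.281, -0.0], [-0.281, 0.96, -0.0], [0.0, -0.0, -1.0]]
force: [0.1, 0.3, 0.6]
finger_gap: 0.0273
gripper_force: 0.0
t 20.02 press mm [ -0.3  78.6 176. ] F [0.2  0.24 0.64] gap 27.3 0.0 Rrel [[-1.0, -0.002, -0.0], [-0.002, 1.0, -0.0], [0.0, -0.0, -1.0]] q [ 0.39  0.26  1.85 -0.    1.02 -1.46]
```

```bash
echo '0,0,0,0,0,0;0,0,0,0,0,0;0,0,0,0,0,0;0,0,0,0,0,0;0,0,0,0,0,0;0.001,0,0.030,0,0,0;0,0,0.030,0,0,0;0,0,0.022,0,0,0;0,0,0,0,0,0' | python3 -m jog >/dev/null; python3 -c "from h import *;rel()"
```

```text
t 20.77 press mm [-4.3 78.8 90.2] F [-1.04  0.36  0.55] gap 0.3 0.0 Rrel [[-1.0, -0.003, -0.006], [-0.003, 1.0, -0.001], [0.006, -0.001, -1.0]] q [ 0.4   0.38  1.92 -0.    0.85 -1.46]
```

```bash
echo '0,0,0.002,0,0,0;0,0,0.002,0,0,0;0,0,0,0,0,0' | python3 -m jog >/dev/null; python3 -c "from h import *;rel()"; echo '0,0,0.002,0,0,0;0,0,0.002,0,0,0;0,0,0,0,0,0' | python3 -m jog >/dev/null; python3 -c "from h import *;rel()"
```

```text
t 21.02 press mm [-0.3 79.2 91.1] F [-0.46 -0.26  0.15] gap 0.4 0.0 Rrel [[-1.0, -0.003, 0.002], [-0.003, 1.0, 0.0], [-0.002, 0.0, -1.0]] q [ 0.4   0.38  1.92 -0.    0.84 -1.46]
t 21.27 press mm [-0.5 79.2 86.6] F [1.1  0.71 2.01] gap 0.5 0.6278936541639268 Rrel [[-1.0, -0.003, 0.002], [-0.003, 1.0, 0.0], [-0.002, 0.0, -1.0]] q [ 0.4   0.38  1.92 -0.    0.83 -1.46]
```

```bash
echo '0,0,0.002,0,0,0;0,0,0.002,0,0,0;0,0,0.001,0,0,0;0,0,0,0,0,0' | python3 -m jog >/dev/null; python3 -c "from h import *;rel()";  echo '0,0,0.0006,0,0,0;0,0,0,0,0,0' | python3 -m jog >/dev/null; python3 -c "from h import *;rel()"; echo '0,0,0,0,0,0;0,0,0,0,0,0;0,0,0,0,0,0;0,0,0,0,0,0;0,0,0,0,0,0;0,0,0,0,0,0;0,0,0,0,0,0;0,0,0,0,0,0;0,0,0,0,0,0;0,0,0,0,0,0;0,0,0,0,0,0;0,0,0,0,0,0' | python3 -m jog >/dev/null; echo '0,0,0,0,0,0;0,0,0,0,0,0;0,0,0,0,0,0;0,0,0,0,0,0;0,0,0,0,0,0;0,0,0,0,0,0' | python3 -m jog >/dev/null; python3 - <<'E'
from h import *
rel()
from rig import optics
for n in("top","scene"): np.savez(f"pics/{n}4.npz",**optics.read_camera(n))
f=lambda n,a:cv2.resize(np.load(f"pics/{n}4.npz")["color"][a:a+50,(200 if n=="top" else 195):(290 if n=="top" else 285),::-1],None,fx=6,fy=6,interpolation=cv2.INTER_CUBIC)
cv2.imwrite("pics/t4.png",np.vstack([f("top",170),f("scene",170)]))
E
```

```text
t 21.6 press mm [-0.6 79.2 81.1] F [1.93 1.4  3.6 ] gap 0.5 1.8336053565144539 Rrel [[-1.0, -0.003, 0.001], [-0.003, 1.0, 0.0], [-0.001, 0.0, -1.0]] q [ 0.4   0.39  1.93  0.    0.82 -1.46]
t 21.77 press mm [-0.7 79.2 80.6] F [2.08 2.47 3.25] gap 0.6 1.9421990867704153 Rrel [[-1.0, -0.003, 0.001], [-0.003, 1.0, 0.0], [-0.001, 0.0, -1.0]] q [ 0.4   0.39  1.93  0.    0.82 -1.46]
t 23.27 press mm [-1.3 79.1 80.4] F [2.49 0.88 4.28] gap 0.4 1.9831333961337805 Rrel [[-1.0, -0.003, -0.0], [-0.003, 1.0, -0.0], [0.0, -0.0, -1.0]] q [ 0.4   0.39  1.93 -0.    0.82 -1.46]
```

View pics/t4.png

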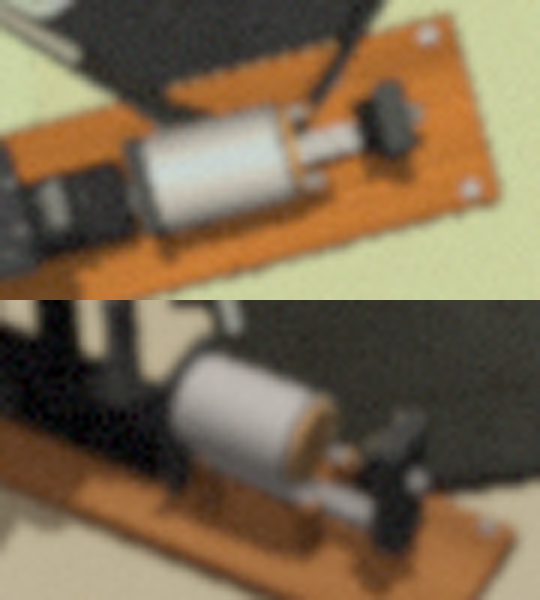

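The jaw has sprung back past its starting place (crop 390,115), and only a thin lid rim shows at the canister. Lift off, clear the press and hand in.

```bash
echo '0,0,0,0,0,0;0,0,0,0,0,0;0,0,0,0,0,0;0,0,0,0,0,0;0,0,0,0,0,0;0,0,-0.02,0,0,0;0,0,-0.03,0,0,0;0,0,-0.03,0,0,0;0,0,-0.03,0,0,0;0,0,-0.03,0,0,0;0,0,0,0,0,0;0,0,0,0,0,0' | python3 -m jog >/dev/null; python3 - <<'E'
from h import *
rel()
from rig import optics
a=np.load("pics/top4.npz")["color"][170:220,230:290].astype(int);b=optics.read_camera("top")["color"][170:220,230:290].astype(int)
print("change at jaw/canister",abs(a-b).mean(),abs(a-b).max())
from rig import workorder
print(workorder.hand_in())
E
```

```text
t 24.37 press mm [ -1.5  79.1 221.1] F [-0.53 -0.66  0.29] gap 0.3 0.0 Rrel [[-1.0, -0.003, 0.001], [-0.003, 1.0, 0.0], [-0.001, 0.0, -1.0]] q [ 0.4   0.21  1.81  0.    1.12 -1.46]
change at jaw/canister 2.3684444444444446 15
the job is handed in; nothing more can be done
None
```

The lid is pushed home (trigger averaged at most 13.2 N, about 11 N on the lid by your figures), the jaw has sprung back, the canister is in its cradle, and the job was handed in at about 24 s.

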